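Find the unlatched duct cover and push it open

TASK

One of the four identical covers on the bench's service duct was left unlatched, and you cannot see which. Press the round marks with your closed fingertips to find the cover that rocks, push its marked end down into the duct until the cover is well open, tilted by about 40 degrees, and leave it so. Grasp nothing, and do not lift or shift the caps, glassware and other things standing about.

Things in the scene. Friction and masses are not known exactly. Their poses are not given: they have to be found in the camera images.
- duct: Fixed service duct on the bench: a dark grey sheet-metal box 180 x 520 mm and 85 mm high whose flat top holds a row of four identical covers. Origin on the bench (underside), 5 mm nearer the robot than its mid-depth and half-way along the row; x points to its far side, y to the left along the row, z up. The row is turned by up to about 12 degrees. Small loose caps (14 mm high) stand on its top between covers.
- cover1 (a joint): Tilt of cover 1 (counted along the row from the left, +y of the duct): 0 rad closed and flush with the duct's top, growing as the end with the round mark (towards the robot) goes down and the far end comes up; the stop is at 0.8 rad. Stiff pivot: it stays where it is left. A free cover starts to turn under 2 to 3 N on its round mark; a latched one gives less than 1 mm there.
- cover1_push (a point): Centre of the round mark (24 mm across) on top of cover 1, the place to press; it moves with the cover. Closed, it is 85 mm above the bench. The cover is plain aluminium, 110 mm (duct x) by 86 mm (duct y), 5 mm thick; the mark is 20 mm from its robot-side edge, midway across. The pivot runs along duct y, 55 mm beyond the mark (towards duct +x), 35 mm from the far edge and 3 mm below the top face. The bay beneath is open for more than 60 mm.
- cover2 (a joint): Tilt of cover 2 (counted along the row from the left, +y of the duct): 0 rad closed and flush with the duct's top, growing as the end with the round mark (towards the robot) goes down and the far end comes up; the stop is at 0.8 rad. Stiff pivot: it stays where it is left. A free cover starts to turn under 2 to 3 N on its round mark; a latched one gives less than 1 mm there.
- cover2_push (a point): Centre of the round mark (24 mm across) on top of cover 2, the place to press; it moves with the cover. Closed, it is 85 mm above the bench. The cover is plain aluminium, 110 mm (duct x) by 86 mm (duct y), 5 mm thick; the mark is 20 mm from its robot-side edge, midway across. The pivot runs along duct y, 55 mm beyond the mark (towards duct +x), 35 mm from the far edge and 3 mm below the top face. The bay beneath is open for more than 60 mm.
- cover3 (a joint): Tilt of cover 3 (counted along the row from the left, +y of the duct): 0 rad closed and flush with the duct's top, growing as the end with the round mark (towards the robot) goes down and the far end comes up; the stop is at 0.8 rad. Stiff pivot: it stays where it is left. A free cover starts to turn under 2 to 3 N on its round mark; a latched one gives less than 1 mm there.
- cover3_push (a point): Centre of the round mark (24 mm across) on top of cover 3, the place to press; it moves with the cover. Closed, it is 85 mm above the bench. The cover is plain aluminium, 110 mm (duct x) by 86 mm (duct y), 5 mm thick; the mark is 20 mm from its robot-side edge, midway across. The pivot runs along duct y, 55 mm beyond the mark (towards duct +x), 35 mm from the far edge and 3 mm below the top face. The bay beneath is open for more than 60 mm.
- cover4 (a joint): Tilt of cover 4 (counted along the row from the left, +y of the duct): 0 rad closed and flush with the duct's top, growing as the end with the round mark (towards the robot) goes down and the far end comes up; the stop is at 0.8 rad. Stiff pivot: it stays where it is left. A free cover starts to turn under 2 to 3 N on its round mark; a latched one gives less than 1 mm there.
- cover4_push (a point): Centre of the round mark (24 mm across) on top of cover 4, the place to press; it moves with the cover. Closed, it is 85 mm above the bench. The cover is plain aluminium, 110 mm (duct x) by 86 mm (duct y), 5 mm thick; the mark is 20 mm from its robot-side edge, midway across. The pivot runs along duct y, 55 mm beyond the mark (towards duct +x), 35 mm from the far edge and 3 mm below the top face. The bay beneath is open for more than 60 mm.
- cap1: Orange screw cap 29 mm wide, 14 mm high, loose on top of the duct between covers 1 and 2; to be left alone. Origin at its underside centre.
- cap2: Orange screw cap 29 mm wide, 14 mm high, loose on top of the duct between covers 2 and 3; to be left alone. Origin at its underside centre.
- beaker: Glass beaker 70 mm wide, 85 mm high, left of the duct; to be left alone. Origin at its underside centre.
- dish: Glass dish 90 mm wide, 18 mm high, left of the duct; to be left alone. Origin at its underside centre.
- spatula: Metal spatula 180 mm long lying right of the duct; to be left alone.
- jar: White jar 60 mm wide, 90 mm high, right of the duct; to be left alone. Origin at its underside centre.

How it is judged:
By the outcome, as a careful person would: the job done as asked, in the order asked, and still so for the second after the job is handed in, with the robot touching nothing.
It also fails if it takes over 45 s, if anything falls off the work surface, if the arm or the gripper's body presses on something with over 40 N, if the wrist force passes 120 N, or if a joint passes its speed limit or range.

ROBOT

A 6-joint arm with a two-finger parallel gripper is mounted at the origin on the work surface. World frame = base frame: x ahead of the robot, y to its left, z up, the work surface at z = 0. Lengths are in m, angles in rad, forces in N, time in s.
With the tool pointing down it reaches from about 0.275 to 0.85 m from the base axis. Payload 19 kg.
Tool frame: the origin (TCP) lies midway between the tips of the shut fingers; the grasp point (between the pads) lies behind it (ctrl.pinch_z is the z of the grasp point in the tool frame, in m); z points along the fingers, x is the direction in which the jaws open and shut, and the axes are right-handed (so a half turn about z gives the same grasp; the last joint's range is limited). The gripper opens to 85 mm and grips with 20 to 120 N. Pads are 22 mm wide; open, the fingers measure 114 mm over their backs; the gripper's body (76 mm by 85 mm) begins 54 mm behind the grasp point. The pads swing forward as they close: fully open they stand 13 mm farther back than shut.
Start: joints at [1.102, 0.15, 1.437, -0, 1.554, -0.134], TCP at [0.189, 0.543, 0.231] pointing down, gripper open.
Joint ranges: [-2.8, 2.8], [-0.68, 2.1], [0.12, 2.68], [-1.39, 4.53], [0.16, 2.79], [-2.81, 2.81]. Speed limits (rad/s): [1.89, 1.89, 2.22, 3.01, 3.01, 3.01].

INTERFACE

Orientations are given as [roll, pitch, yaw] about the fixed x, y, z axes, in that order (R = Rz(yaw) Ry(pitch) Rx(roll)).
In Python, from bench import ctrl gives the robot as it stands.
- The arm moves only by the shell command python3 -m pendant 'ROWS' [OPENING]. ROWS is JSON, a list of rows, each a list of 2 entries, a list of its own where there are three numbers: the shift along the tool's x, y, z normalised to -1 to 1, where 1 is 0.025 m, then the turn, a rotation vector about the tool's x, y, z normalised to -1 to 1, where 1 is 0.1 rad. In form: [[[dx, dy, dz], [rx, ry, rz]], ...]. A call has 1 to 10 rows; each row shifts and turns the commanded pose from where the row before left it, along the tool's axes as they then stand; what a row does not reach is not made up. A row lasts 1/12 s, in which the tool goes at most 41.7 mm and 7.16 degrees, less where a joint would pass 70% of its speed; a pose out of reach is approached as far as the arm can. A call with a number of a shift or a turn outside -1 to 1 is refused whole. A call with a gripper value outside its range is refused whole. OPENING is the closure, from 0 (fully open) to 1 (shut), set as the call begins (- or left out, the last holds). The fingers move at their own pace and stop on an object; the grip force is fixed at half the most. Time passes only in rows, so rows that do not move let the fingers close. It gives the time, the measured TCP pose, the force and the opening at its end, in the units of the state.
- ctrl.read_state(): the state, without advancing time (a new reading comes with each control period).
- ctrl.grab_frame(name): name is "side" or "top"; returns a dict with "image" (400x640x3 uint8, blue, green, red), "intrinsics" (3x3 intrinsics, pixels), "T" (4x4, takes a point from camera to world coordinates). Camera axes: x right, y down, z forward; pixel columns grow to the right and rows downward; lengths in m; the calibration is good to about 2 mm. A picture is of the moment at which its call begins. There is no depth.
- ctrl.job_done(): hands the job in, once; it reports no verdict.
The state is a dict: "t": time; "q": joint angles; "qd": joint speeds; "tau": joint torques, N m; "ee_pos": TCP position; "tool_rot": TCP orientation; "ft_force": force on the tool from outside, world axes, zero at the start; "ft_torque": the same for the moment, N m; "grip_width": opening from 0.0 (shut) to 1.0 (fully open).
Only numpy, scipy, OpenCV 4.12 (cv2) and the standard library are available. Lean on these libraries where they do the work, as an engineer would, in place of code of your own. Each camera call takes 0.05 s, during which the arm holds its last target.

## Working session

There is one attempt and no reset: what is moved stays moved. The work goes in short steps, Python scripts to look and compute and a shell command to move; the robot and the scene stay as the last step left them, time stands still between calls to the robot, and variables do not carry over. Pictures are saved under pics/ and viewed, and the job is handed in when it is done.

```bash
mkdir -p pics; ls
python3 - <<'E'
from bench import ctrl
import cv2,numpy as np
s=ctrl.read_state();print({k:np.round(v,3).tolist() for k,v in s.items()},ctrl.pinch_z)
for n in("top","side"):
    f=ctrl.grab_frame(n);cv2.imwrite(f"pics/{n}0.png",f["image"]);print(n,f["intrinsics"].tolist(),np.round(f["T"],4).tolist())
    np.savez(f"{n}.npz",K=f["intrinsics"],T=f["T"])
E
```

```text
pics
{'t': 0.0, 'q': [1.102, 0.151, 1.438, -0.0, 1.554, -0.134], 'qd': [0.002, -0.0, 0.0, 0.001, -0.001, -0.002], 'tau': [-0.002, -71.307, -57.087, -0.0, 0.009, 0.0], 'ee_pos': [0.189, 0.543, 0.231], 'tool_rot': [-3.141, 0.001, 1.236], 'ft_force': [-0.225, 0.03, -0.862], 'ft_torque': [-0.038, -0.018, 0.04], 'grip_width': 0.999} -0.0187
top [[402.4170144820148, 0.0, 328.2779903654661], [0.0, 402.4170144820148, 200.26028381128182], [0.0, 0.0, 1.0]] [[-0.0053, -0.9857, 0.1682, 0.3711], [-0.9999, 0.0037, -0.0097, -0.0038], [0.0089, -0.1683, -0.9857, 1.124], [0.0, 0.0, 0.0, 1.0]]
side [[373.7374921603936, 0.0, 311.17645101537425], [0.0, 373.7374921603936, 207.19670523192448], [0.0, 0.0, 1.0]] [[0.7134, -0.4453, 0.5411, -0.042], [-0.7006, -0.4398, 0.5618, -0.6011], [-0.0122, -0.7799, -0.6258, 0.7261], [0.0, 0.0, 0.0, 1.0]]
```

View pics/top0.png

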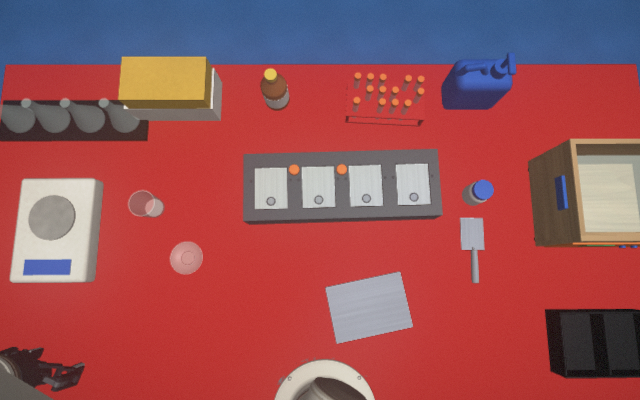

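View pics/side0.png

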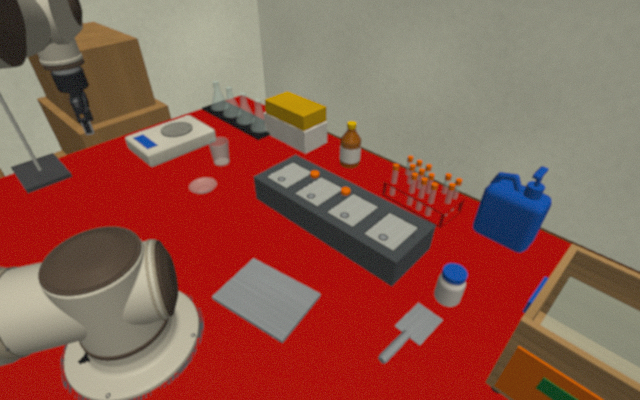

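The top view shows four covers in a row, with round marks at about (270,201), (318,200), (366,198) and (413,198). The orange caps are at (294,170) and (342,170). Next I'll refine the marks and convert them to world coordinates.

```bash
cat > h.py <<'E'
import numpy as np
def load(n):
    d=np.load(f"{n}.npz");return d["K"],d["T"]
def ray(n,uv,z):
    K,T=load(n);d=T[:3,:3]@np.linalg.solve(K,[uv[0],uv[1],1]);o=T[:3,3];return o+d*(z-o[2])/d[2]
def proj(n,p):
    K,T=load(n);c=T[:3,:3].T@(np.array(p)-T[:3,3]);c=K@c;return c[:2]/c[2]
E
python3 - <<'E'
import cv2,numpy as np
from h import *
im=cv2.imread("pics/top0.png");c=im[145:225,240:445];cv2.imwrite("pics/topz.png",cv2.resize(c,None,fx=3.9,fy=3.9,interpolation=cv2.INTER_CUBIC))
P=[ray("top",u,.085) for u in[(270,201),(318,200),(366,198),(413,198)]]
print(np.round(P,4)); 
for u in[(294,170),(342,170)]:print(ray("top",u,.095))
for p in P: print(proj("side",p))
im=cv2.imread("pics/side0.png");c=im[150:260,250:440];cv2.imwrite("pics/sidez.png",cv2.resize(c,None,fx=4,fy=4,interpolation=cv2.INTER_CUBIC))
E
```

```text
[[ 0.547   0.1384  0.085 ]
 [ 0.5492  0.0129  0.085 ]
 [ 0.5541 -0.113   0.085 ]
 [ 0.5536 -0.2366  0.085 ]]
[0.6276555  0.07570355 0.095     ]
[ 0.62727177 -0.05037667  0.095     ]
[281.50937205 178.38235378]
[310.95363662 195.5188412 ]
[345.28097249 214.65596503]
[382.56853422 237.17966773]
```

View pics/topz.png

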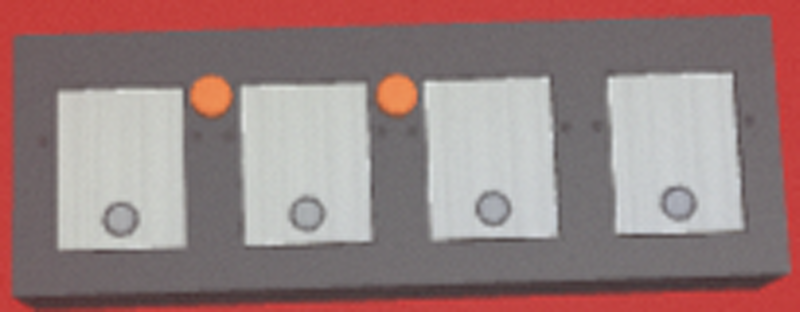

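View pics/sidez.png

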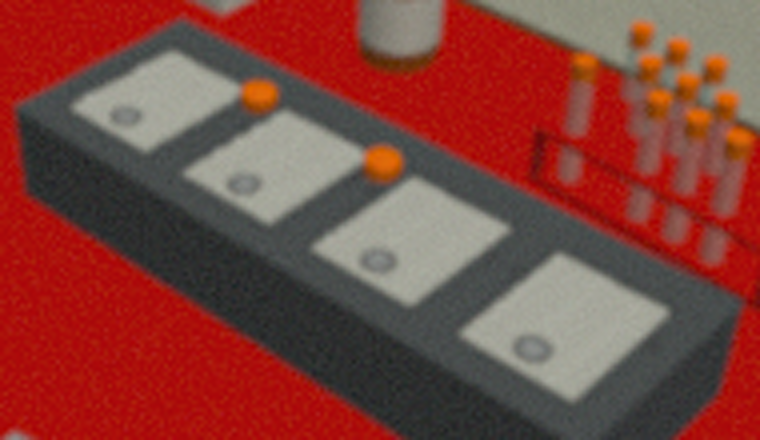

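```bash
python3 - <<'E'
from h import *
P=np.array([ray("top",(u/3.9+240-.37,v/3.9+145-.37),.085) for u,v in[(121,219),(307,213),(493,208),(678,204)]])
S=np.array([ray("side",(u/4+250-.37,v/4+150-.37),.085) for u,v in[(126,116),(244,184),(379,261),(533,349)]])
print(P.round(4),S.round(4)); M=(P+S)/2;print(M.round(4));print(np.linalg.norm(np.diff(P,axis=0),axis=1))
d=M[0]-M[3];print("yaw duct",np.arctan2(-d[0],d[1]))
E
python3 -m pendant '[[[0,0,0],[0,0,-0.85]],[[0,0,0],[0,0,-0.85]],[[0,0,0],[0,0,-0.85]],[[0,0,0],[0,0,-0.85]]]' 1
```

```text
[[ 0.5476  0.1367  0.085 ]
 [ 0.5512  0.012   0.085 ]
 [ 0.5542 -0.1131  0.085 ]
 [ 0.5564 -0.2379  0.085 ]] [[ 0.5453  0.1383  0.085 ]
 [ 0.5482  0.0132  0.085 ]
 [ 0.5517 -0.1119  0.085 ]
 [ 0.555  -0.2365  0.085 ]]
[[ 0.5465  0.1375  0.085 ]
 [ 0.5497  0.0126  0.085 ]
 [ 0.5529 -0.1125  0.085 ]
 [ 0.5557 -0.2372  0.085 ]]
[0.12476385 0.12516199 0.1248498 ]
yaw duct 0.02471625642721946
t: 0.43
ee_pos: [0.1889, 0.5429, 0.2309]
tool_rot: [-3.141, 0.001, 1.58]
ft_force: [-0.7, -0.9, 0.3]
grip_width: 0.455
```

```bash
python3 -m pendant '[[[-0.8,0.7,0],[0,0,0]],[[-0.8,0.7,0],[0,0,0]],[[-0.8,0.7,0],[0,0,0]],[[-0.8,0.7,0],[0,0,0]],[[-0.8,0.7,0],[0,0,0]],[[-0.8,0.7,0],[0,0,0]],[[-0.8,0.7,0],[0,0,0]],[[-0.8,0.7,0],[0,0,0]],[[-0.8,0.7,0],[0,0,0]],[[-0.8,0.7,0],[0,0,0]]]' 1
python3 -m pendant '[[[-0.8,0.7,0],[0,0,0]],[[-0.8,0.7,0],[0,0,0]],[[-0.8,0.7,0],[0,0,0]],[[-0.8,0.7,0],[0,0,0]],[[-0.8,0.7,0.2],[0,0,0]],[[-0.8,0.7,0.4],[0,0,0]],[[-0.8,0.7,0.6],[0,0,0]],[[-0.8,0.7,0.6],[0,0,0]],[[-0.8,0.7,0.6],[0,0,0]],[[0,0,0],[0,0,0]]]' 1
```

```text
t: 1.27
ee_pos: [0.3655, 0.3428, 0.2311]
tool_rot: [-3.141, 0.0, 1.576]
ft_force: [-0.1, -0.1, -0.2]
grip_width: 0.0
t: 2.1
ee_pos: [0.5245, 0.1615, 0.1678]
tool_rot: [-3.138, 0.002, 1.573]
ft_force: [0.6, 0.5, -0.8]
grip_width: -0.001
```

```bash
python3 -m pendant '[[[-0.5,0.45,0.4],[0,0,0]],[[-0.45,0.45,0.7],[0,0,0]],[[0,0,0.7],[0,0,0]],[[0,0,0.7],[0,0,0]],[[0,0,0.4],[0,0,0]],[[0,0,0],[0,0,0]],[[0,0,0],[0,0,0]]]' 1
python3 - <<'E'
from bench import ctrl
import cv2
for n in("top","side"):
    cv2.imwrite(f"pics/{n}1.png",ctrl.grab_frame(n)["image"])
a=cv2.imread("pics/side1.png")[120:270,220:420]
cv2.imwrite("pics/s1z.png",cv2.resize(a,None,fx=4,fy=4))
E
```

```text
t: 2.68
ee_pos: [0.5459, 0.1414, 0.099]
tool_rot: [-3.141, 0.0, 1.576]
ft_force: [-0.5, 0.1, 0.1]
grip_width: 0.004
```

View pics/s1z.png

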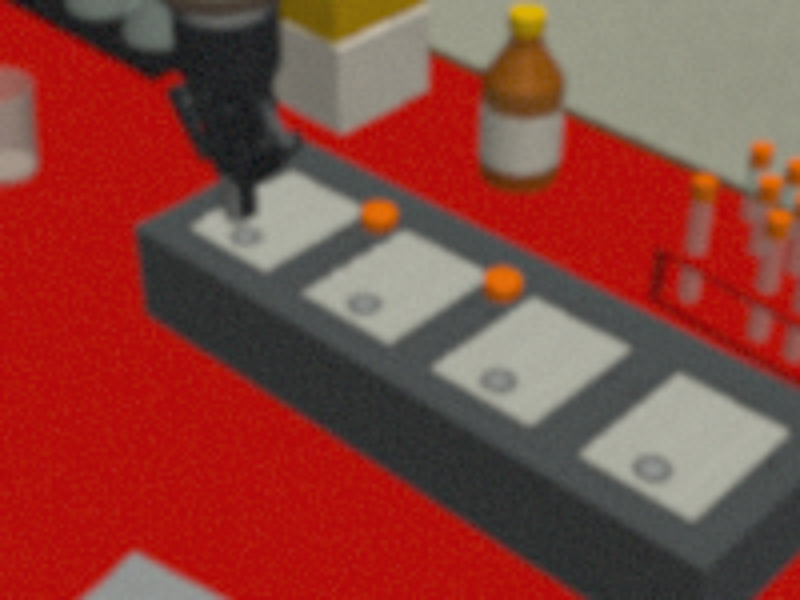

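The side view shows the shut tip just above mark 1: the tip is at zoomed (243,212) and the mark at (246,236). I'll press down in small steps.

```bash
python3 -m pendant '[[[-0.15,0,0.2],[0,0,0]],[[0,0,0.2],[0,0,0]],[[0,0,0.04],[0,0,0]],[[0,0,0],[0,0,0]],[[0,0,0],[0,0,0]]]' 1
python3 -m pendant '[[[0,0,0.06],[0,0,0]],[[0,0,0.06],[0,0,0]],[[0,0,0],[0,0,0]]]' 1
```

```text
t: 3.2
ee_pos: [0.546, 0.1374, 0.0878]
tool_rot: [-3.141, 0.0, 1.576]
ft_force: [0.4, -0.3, 0.5]
grip_width: -0.0
t: 3.45
ee_pos: [0.5461, 0.1374, 0.0847]
tool_rot: [3.141, 0.0, 1.576]
ft_force: [-0.1, -0.4, 0.0]
grip_width: 0.005
```

```bash
python3 -m pendant '[[[0,0,0.04],[0,0,0]],[[0,0,0],[0,0,0]]]' 1
python3 -m pendant '[[[0,0,0.04],[0,0,0]],[[0,0,0],[0,0,0]]]' 1
python3 -m pendant '[[[0,0,0.04],[0,0,0]],[[0,0,0],[0,0,0]]]' 1
```

```text
t: 3.62
ee_pos: [0.5461, 0.1374, 0.0838]
tool_rot: [3.142, 0.0, 1.576]
ft_force: [-0.2, 0.1, 1.6]
grip_width: -0.005
t: 3.78
ee_pos: [0.5461, 0.1374, 0.0827]
tool_rot: [3.142, 0.0, 1.576]
ft_force: [-0.3, -0.2, 1.7]
grip_width: 0.003
t: 3.95
ee_pos: [0.5461, 0.1374, 0.0817]
tool_rot: [-3.142, 0.0, 1.576]
ft_force: [0.9, 0.8, 1.3]
grip_width: -0.001
```

```bash
python3 -m pendant '[[[0,0,0.04],[0,0,0]],[[0,0,0],[0,0,0]]]' 1
python3 -m pendant '[[[0,0,0.04],[0,0,0]],[[0,0,0],[0,0,0]]]' 1
python3 -m pendant '[[[0,0,0.04],[0,0,0]],[[0,0,0],[0,0,0]]]' 1
python3 - <<'E'
from bench import ctrl
import cv2,numpy as np
i={}
for n in("top","side"):
    i[n]=ctrl.grab_frame(n)["image"];cv2.imwrite(f"pics/{n}2.png",i[n])
print(ctrl.read_state()["ft_force"])
r=lambda a:cv2.resize(a,None,fx=5,fy=5,interpolation=cv2.INTER_CUBIC)
b=cv2.imread("pics/side0.png")
cv2.imwrite("pics/c2.png",np.vstack([r(b[155:205,250:370]),r(i["side"][155:205,250:370])]))
E
```

```text
t: 4.12
ee_pos: [0.5461, 0.1374, 0.0807]
tool_rot: [-3.142, 0.0, 1.576]
ft_force: [0.4, 0.8, 1.2]
grip_width: 0.002
t: 4.28
ee_pos: [0.5461, 0.1374, 0.0797]
tool_rot: [3.142, 0.0, 1.576]
ft_force: [0.3, 0.4, 2.0]
grip_width: 0.0
t: 4.45
ee_pos: [0.5461, 0.1374, 0.0787]
tool_rot: [3.141, 0.0, 1.576]
ft_force: [0.8, 0.1, 1.4]
grip_width: 0.0
[-0.07205919  1.41172085  1.1594914 ]
```

View pics/c2.png

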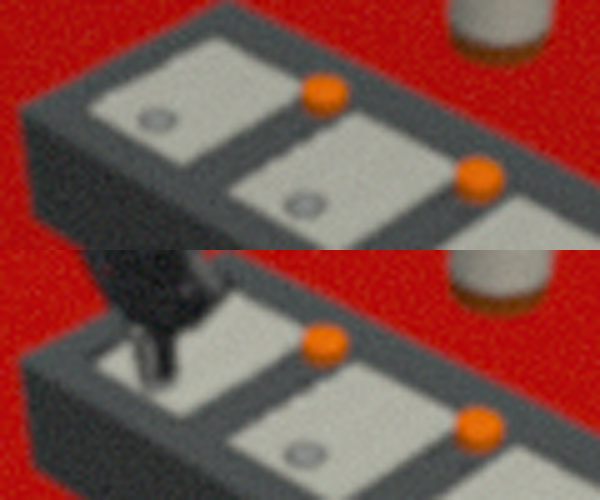

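The force stays near 1.5 N while the tip has sunk about 5 mm below the surface, and a dark gap has opened at cover 1's left edge. Cover 1 is the loose one. A straight push down keeps the tip's far edge on the mark: about z=0.049 should give 40°.

```bash
python3 -m pendant '[[[0,0,0.12],[0,0,0]],[[0,0,0.12],[0,0,0]],[[0,0,0.12],[0,0,0]],[[0,0,0.12],[0,0,0]],[[0,0,0],[0,0,0]]]' 1
python3 -m pendant '[[[0,0,0.12],[0,0,0]],[[0,0,0.12],[0,0,0]],[[0,0,0.12],[0,0,0]],[[0,0,0.12],[0,0,0]],[[0,0,0],[0,0,0]]]' 1
cat > look.py <<'E'
from bench import ctrl
import cv2,numpy as np,sys
k=sys.argv[1];r=lambda a:cv2.resize(a,(780,300),interpolation=cv2.INTER_CUBIC)
t=ctrl.grab_frame("top")["image"];s=ctrl.grab_frame("side")["image"]
cv2.imwrite(f"pics/top{k}.png",t);cv2.imwrite(f"pics/side{k}.png",s)
cv2.imwrite(f"pics/c{k}.png",np.vstack([r(t[160:220,240:396]),r(s[145:205,240:396])]))
E
python3 look.py 3
```

```text
t: 4.97
ee_pos: [0.5457, 0.1373, 0.0659]
tool_rot: [-3.14, 0.0, 1.576]
ft_force: [0.2, -0.1, -1.0]
grip_width: 0.0
t: 5.38
ee_pos: [0.5457, 0.1373, 0.054]
tool_rot: [-3.14, 0.0, 1.576]
ft_force: [-0.3, -0.0, -0.1]
grip_width: 0.0
```

View pics/c3.png

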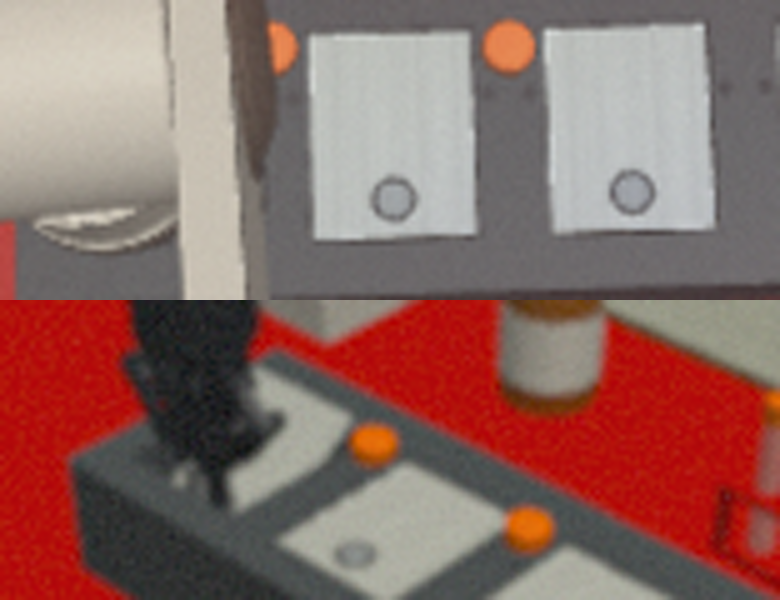

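The side view shows cover 1 tilted down, with its far end raised at about zoomed (300,390). I'll fit the tilt by overlaying predicted cover outlines.

```bash
cat > ov.py <<'E'
from h import *
import cv2,sys
k=sys.argv[1];th=[float(a) for a in sys.argv[2:]]
M=np.array([.5465,.1375,.085]);ya=.0247;ex=np.array([np.cos(ya),np.sin(ya),0]);ey=np.array([-np.sin(ya),np.cos(ya),0]);ez=np.array([0,0,1.])
piv=M+.055*ex-.003*ez
cols=[(0,0,255),(0,160,0),(255,0,0),(200,0,200)]
out=[]
for n,(r0,c0) in(("top",(150,235)),("side",(145,235))):
    F=6.5;im=cv2.imread(f"pics/{n}{k}.png")[r0:r0+46,c0:c0+120];im=cv2.resize(im,None,fx=F,fy=F,interpolation=cv2.INTER_CUBIC)
    for t,c in zip(th,cols):
        w=lambda s,y:piv+ey*y+ex*(s*np.cos(t)-.003*np.sin(t))+ez*(s*np.sin(t)+.003*np.cos(t))
        q=np.array([(proj(n,w(s,y))+.5-[c0,r0])*F for s,y in((-.075,-.043),(-.075,.043),(.035,.043),(.035,-.043))])
        cv2.polylines(im,[q.round().astype(int)],True,c,1)
    out.append(im)
cv2.imwrite(f"pics/ov{k}_{len(th)}.png",np.vstack(out))
E
python3 ov.py 3 0.5 0.65 0.8;python3 ov.py 0 0
```

```text
(no output)
```

View pics/ov3_3.png

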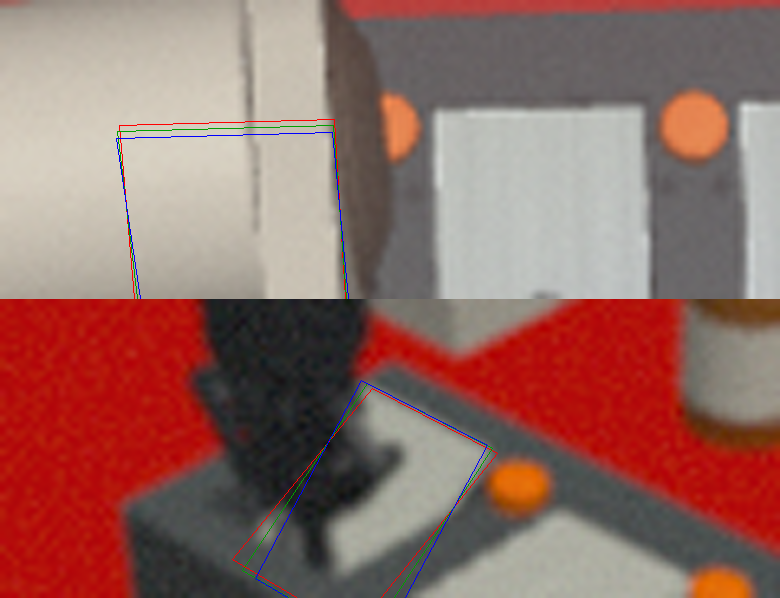

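View pics/ov0_1.png

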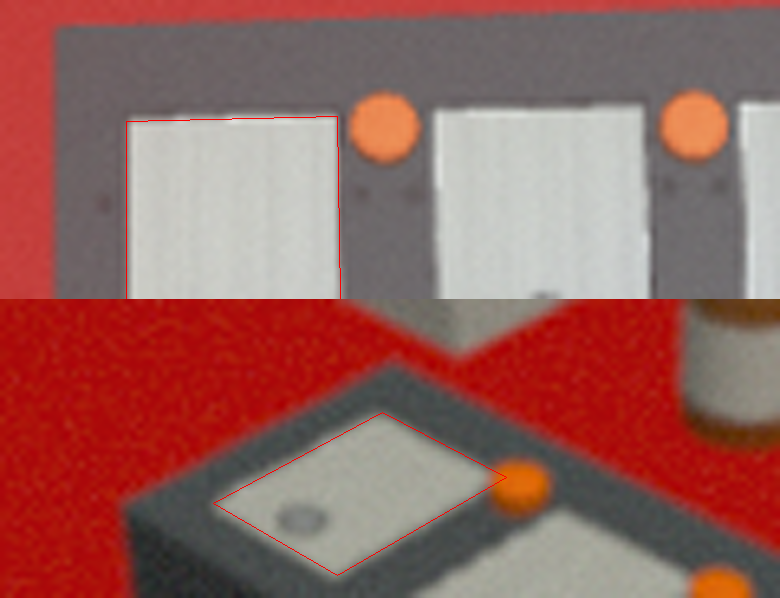

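```bash
python3 -m pendant '[[[0,0,0.1],[0,0,0]],[[0,0,0.1],[0,0,0]]]' 1
python3 -m pendant '[[[0,0,0],[0,0,0]]]' 1
python3 -m pendant '[[[0,0,-0.4],[0,0,0]],[[0,0,-0.8],[0,0,0]],[[0,0,-0.8],[0,0,0]],[[0,0,-0.8],[0,0,0]],[[0,-0.4,-0.8],[0,0,0]],[[0,-0.8,-0.8],[0,0,0]],[[0,-0.8,-0.8],[0,0,0]],[[0,-0.8,-0.4],[0,0,0]],[[0,-0.8,0],[0,0,0]],[[0,-0.8,0],[0,0,0]]]' 1
python3 -m pendant '[[[0,-0.8,0],[0,0,0]],[[0,-0.8,0],[0,0,0]],[[0,-0.8,0],[0,0,0]],[[0,0,0],[0,0,0]],[[0,0,0],[0,0,0]]]' 1
python3 look.py 4; python3 ov.py 4 0.6 0.7 0.8
```

```text
t: 5.65
ee_pos: [0.5462, 0.1374, 0.0499]
tool_rot: [3.141, 0.0, 1.576]
ft_force: [0.2, 0.0, 3.0]
grip_width: 0.0
t: 5.73
ee_pos: [0.5458, 0.1374, 0.0493]
tool_rot: [-3.141, 0.0, 1.576]
ft_force: [-0.3, -0.7, 0.7]
grip_width: -0.001
t: 6.57
ee_pos: [0.4353, 0.1368, 0.1912]
tool_rot: [3.14, -0.0, 1.576]
ft_force: [-0.6, -0.1, -0.2]
grip_width: -0.005
t: 6.98
ee_pos: [0.3757, 0.1366, 0.1908]
tool_rot: [3.14, -0.0, 1.576]
ft_force: [1.1, -0.2, 0.3]
grip_width: 0.0
```

View pics/ov4_3.png

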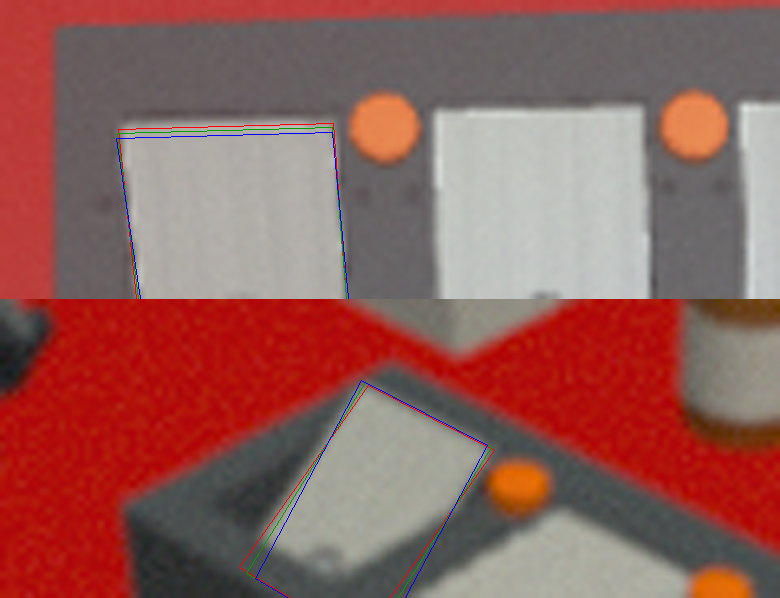

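View pics/c4.png

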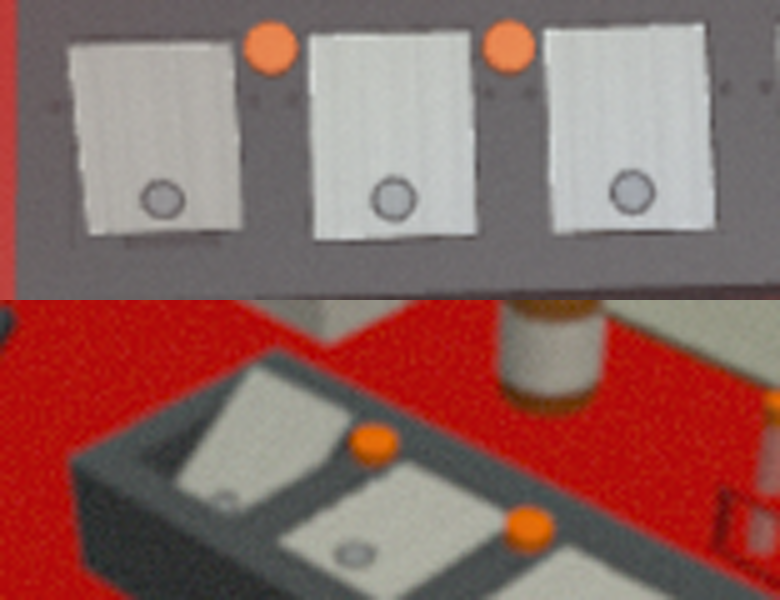

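The cover is clearly tilted in both views. I'll fit the angle from its corners and mark.

Run:
```python
from h import *
from scipy.optimize import least_squares
def mod(p,n,pts):
    t,x,y=p;ya=.0247;ex=np.array([np.cos(ya),np.sin(ya),0]);ey=np.array([-np.sin(ya),np.cos(ya),0]);ez=np.array([0,0,1.])
    piv=np.array([x,y,.085])+.055*ex-.003*ez
    return np.array([proj(n,piv+ey*b+ex*(s*np.cos(t)-.003*np.sin(t))+ez*(s*np.sin(t)+.003*np.cos(t)))for s,b in pts])
pts=[(-.075,.043),(-.075,-.043),(.035,-.043),(.035,.043),(-.055,0)]
ob=np.array([(88,236),(243,231),(233,40),(68,44),(162,199)])/5+[240,160]-.4
f=lambda p:(mod(p,"top",pts)-ob).ravel()
r=least_squares(f,[.6,.5465,.1375],x_scale=[.1,.01,.01]);print("top",r.x,r.fun.round(2))
sp=[(.035,.043),(.035,-.043),(-.075,.043)]
so=np.array([(366,383),(490,449-0),(262,540)],float);so=(so-[0,299])/6.5+[235,145]-.42
g=lambda p:(mod(p,"side",sp[:2])-so[:2]).ravel()
for t in(.5,.6,.65,.7,.75,.8):print(t,np.abs(f([t,.5476,.1367])).mean().round(2),np.abs(g([t,.5453,.1383])).mean().round(2),mod([t,.5453,.1383],"side",pts[4:])[0].round(1),mod([t,.5476,.1367],"top",pts[4:])[0].round(1))
print(ob[4],"side mark",np.array([226,502-300])/5+[240,145]-.4)
```

```text
top [0.58950744 0.54865931 0.13664147] [-0.29 -0.09  0.42  0.02 -0.12 -0.08 -0.2   0.01  0.21  0.14]
0.5 0.47 0.58 [282.9 185.1] [272.  200.5]
0.6 0.31 0.15 [283.6 186. ] [272.2 199.8]
0.65 0.36 0.19 [284.  186.4] [272.3 199.4]
0.7 0.62 0.42 [284.5 186.8] [272.4 199. ]
0.75 0.93 0.66 [284.9 187.1] [272.5 198.5]
0.8 1.25 0.89 [285.4 187.4] [272.6 198. ]
[272.  199.4] side mark [284.8 185. ]
```

The two views give about 0.60–0.63 rad (35°). That matches the contact being nearer the tip centre than I assumed, so I'll press about 5 mm deeper, to z≈0.0445.

```bash
python3 -m pendant '[[[0,0.8,0],[0,0,0]],[[0,0.8,0],[0,0,0]],[[0,0.8,0],[0,0,0]],[[0,0.8,0],[0,0,0]],[[0,0.8,0],[0,0,0]],[[0,0.8,0],[0,0,0]],[[0,0.8,0],[0,0,0]],[[0,0.8,0],[0,0,0]],[[0,0.4,0],[0,0,0]],[[0,0,0],[0,0,0]]]' 1
python3 -m pendant '[[[0,0,0.6],[0,0,0]],[[0,0,0.8],[0,0,0]],[[0,0,0.8],[0,0,0]],[[0,0,0.8],[0,0,0]],[[0,0,0.8],[0,0,0]],[[0,0,0.8],[0,0,0]],[[0,0,0.4],[0,0,0]],[[0,0,0],[0,0,0]],[[0,0,0],[0,0,0]]]' 1
```

```text
t: 7.92
ee_pos: [0.5477, 0.1371, 0.1889]
tool_rot: [-3.14, 0.0, 1.575]
ft_force: [-0.8, 0.1, 0.0]
grip_width: -0.003
t: 8.67
ee_pos: [0.5459, 0.1374, 0.0652]
tool_rot: [-3.141, 0.0, 1.576]
ft_force: [0.6, 0.3, 0.2]
grip_width: -0.001
```

```bash
python3 -m pendant '[[[0,0,0.2],[0,0,0]],[[0,0,0.2],[0,0,0]],[[0,0,0.2],[0,0,0]],[[0,0,0.1],[0,0,0]],[[0,0,0.1],[0,0,0]]]' 1
python3 -m pendant '[[[0,0,0.02],[0,0,0]],[[0,0,0],[0,0,0]]]' 1
```

```text
t: 9.08
ee_pos: [0.5461, 0.1374, 0.0447]
tool_rot: [3.141, 0.0, 1.576]
ft_force: [-0.1, 0.7, 3.5]
grip_width: 0.0
t: 9.25
ee_pos: [0.546, 0.1374, 0.0442]
tool_rot: [-3.141, 0.0, 1.576]
ft_force: [-0.8, 1.4, 0.3]
grip_width: 0.0
```

```bash
python3 -m pendant '[[[0,0,-0.4],[0,0,0]],[[0,0,-0.8],[0,0,0]],[[0,0,-0.8],[0,0,0]],[[0,0,-0.8],[0,0,0]],[[0,-0.4,-0.8],[0,0,0]],[[0,-0.8,-0.8],[0,0,0]],[[0,-0.8,-0.8],[0,0,0]],[[0,-0.8,-0.4],[0,0,0]],[[0,-0.8,0],[0,0,0]],[[0,-0.8,0],[0,0,0]]]' 1
python3 -m pendant '[[[0,-0.8,0],[0,0,0]],[[0,-0.8,0],[0,0,0]],[[0,-0.8,0],[0,0,0]],[[0,0,0],[0,0,0]],[[0,0,0],[0,0,0]]]' 1
python3 look.py 5; python3 ov.py 5 0.6 0.7 0.8
```

```text
t: 10.08
ee_pos: [0.4354, 0.1368, 0.1859]
tool_rot: [3.14, -0.0, 1.576]
ft_force: [1.0, -0.7, -0.1]
grip_width: -0.0
t: 10.5
ee_pos: [0.3758, 0.1366, 0.1854]
tool_rot: [3.14, -0.0, 1.576]
ft_force: [0.2, -0.1, 0.1]
grip_width: -0.002
```

View pics/ov5_3.png

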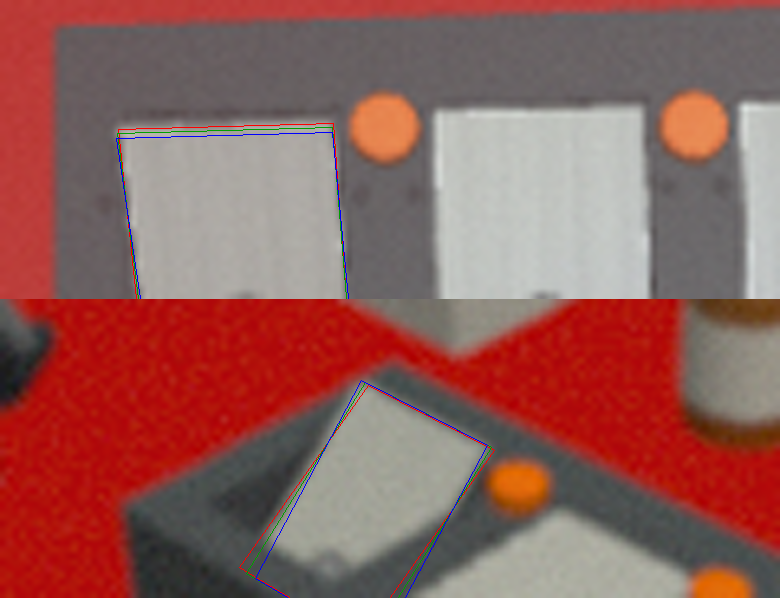

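View pics/c5.png

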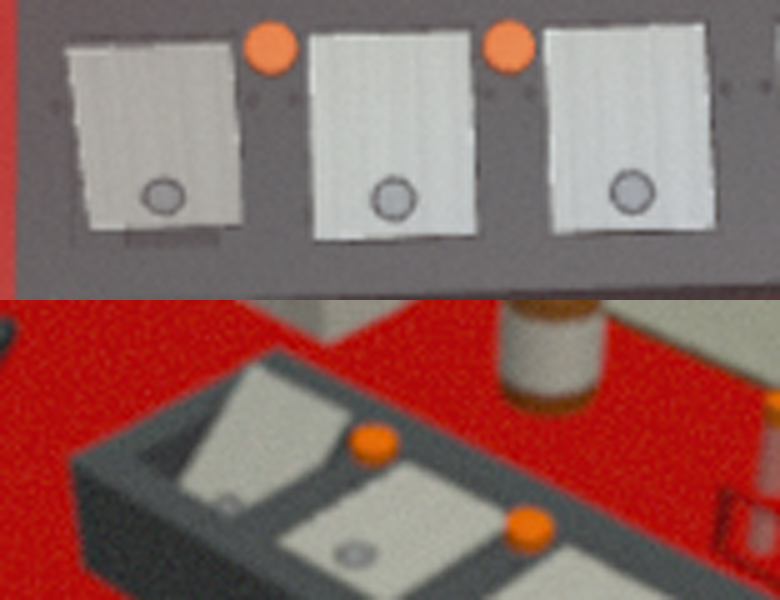

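View pics/top5.png

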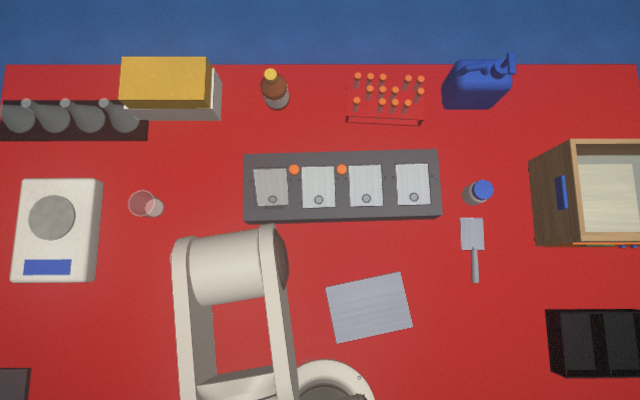

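Cover 1's near edge has moved up to zoomed row ~229 in the top view, so the tilt grew. The caps are still at (270,47) and (508,47). I'll refit the angle.

Run:
```python
from h import *
from scipy.optimize import least_squares
def mod(p,n,pts):
    t,x,y=p;ya=.0247;ex=np.array([np.cos(ya),np.sin(ya),0]);ey=np.array([-np.sin(ya),np.cos(ya),0]);ez=np.array([0,0,1.])
    piv=np.array([x,y,.085])+.055*ex-.003*ez
    return np.array([proj(n,piv+ey*b+ex*(s*np.cos(t)-.003*np.sin(t))+ez*(s*np.sin(t)+.003*np.cos(t)))for s,b in pts])
pts=[(-.075,.043),(-.075,-.043),(.035,-.043),(.035,.043),(-.055,0)]
for nm,o in(("4",[(88,236),(243,231),(233,40),(68,44),(162,199)]),("5",[(91,230),(243,224),(232,42),(66,47),(163,196)])):
    ob=np.array(o)/5+[240,160]-.4
    f=lambda p:(mod(p,"top",pts)-ob).ravel()
    r=least_squares(f,[.6,.5465,.1375],x_scale=[.1,.01,.01]);print(nm,r.x,r.fun.round(2))
    r=least_squares(lambda t:f([t[0],.5476,.1367]),[.6]);print("  fixed pos",r.x)
```

```text
4 [0.58950744 0.54865931 0.13664147] [-0.29 -0.09  0.42  0.02 -0.12 -0.08 -0.2   0.01  0.21  0.14]
  fixed pos [0.60757415]
5 [0.68904171 0.54880877 0.13680839] [-0.58 -0.12  0.54  0.19 -0.07  0.08 -0.04 -0.03  0.15 -0.13]
  fixed pos [0.70558349]
```

```bash
python3 -c "
from bench import ctrl
print(ctrl.job_done())"
```

```text
the job is handed in; nothing more can be done
None
```

Cover 1, the leftmost, was the loose one. I pushed its marked end down until it was tilted about 40°, then handed the job in at roughly 10.6 s of the 45 s allowed.

- **Finding it:** I pressed its mark with the closed fingertips. It sank more than 5 mm under about 1.5 N, which is less than the 2–3 N stated for a free cover. A gap also opened at its edge in the camera view. Because the first cover tried was clearly loose, I did not press the other three.
- **Opening it:** The first push left it at only 0.59–0.63 rad (about 35°), so I pushed about 5 mm deeper. The top view then gave 0.69–0.71 rad (about 40°). I did not fit the side view numerically after the second push, but the overlay drawn on it fits about 0.7 rad.
- **Final checks:** The cover stayed where it was left after I withdrew. Both caps, the beaker, jar and spatula appear where they started. The arm hid the dish in the last top view, so I did not confirm it, though the arm never came low near it. The gripper was about 0.19 m up and clear of everything. No force reading went above about 3.5 N.

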